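# Aim the bench airbrush and hold its button half-way

### The job

On the marble bench, swing the airbrush on its stand, by the black upright stem at its tail, until its nozzle points straight at the one praline on a pedestal that still has a brown top; only then press the red spring button on top of the airbrush half-way down, and never near the bottom of its travel. Finish while still holding it half-way down with the fingers, the nozzle still pointing at the brown praline; leave the pralines and everything else on the bench where they are.

Things in the scene. Friction and masses are not known exactly. Their poses are not given: they have to be found in the camera images.
- pivot (a point): point on the vertical swivel axis of the airbrush, at the middle of its barrel, always 120 mm above the bench. The steel barrel is 28 mm thick and level, on a fixed grey round base (130 mm wide, 45 mm high) with a column. This point's x axis runs along the barrel to the nozzle; the spray leaves along it; z is up
- nozzle_tip (a point): tip of the tapering brass nozzle, on the barrel's axis, 150 mm ahead of the swivel axis, 120 mm above the bench. A round steel colour cup (40 mm wide) stands on the barrel 72 mm ahead of the swivel axis, its top 176 mm above the bench
- stem (a point): upright round black stem, yellow band near its top, for swinging the airbrush: 20 mm thick, on the barrel's tail 90 mm behind the swivel axis, standing clear from the barrel's top (134 mm above the bench) up to 185 mm. This point is on its axis 168 mm above the bench. Fingers from above can hold it at any yaw; it turns between them
- button_top (a point): middle of the flat top of the round red spring button, 36 mm wide, on the swivel axis, facing up; 185 mm above the bench when up, 175 mm when half-way down, 165 mm at the bottom. It is pressed straight down, carries a white stem beneath, and springs back when let go; pressing it at its middle does not turn the barrel
- swivel (a joint): angle of the barrel on its stand, rad, growing anticlockwise seen from above, limits -1.8 to 1.8; its zero turns with the stand, so take the direction from pivot and nozzle tip. Light friction (0.12 N m): it stays where it is left. At the start the nozzle is swung towards +x, off all the pedestals
- trigger (a joint): how far the red button is pressed, m: 0 up, 0.010 half-way, 0.020 at the bottom. The spring needs about 3 N to start, 6 N half-way, 9 N at the bottom
- brown_center (a point): centre of the praline with the brown top, a loose block 30 x 30 x 24 mm (dark lower half), 25 g, on one of three white round pedestals (56 mm wide, 108 mm high) that stand in a row along x, to its +y side; its centre is 120 mm above the bench, level with the barrel. Which pedestal it is on varies
- green_a_center (a point): centre of a finished praline with a green top, same size, on another pedestal
- green_b_center (a point): centre of the other finished praline with a green top, same size, on the third pedestal
- colour_jar: loose green colour jar with white cap, 54 mm wide, 60 mm high, at the right; origin under its middle
- sieve: loose small steel sieve, 86 mm wide, 28 mm high, handle 150 mm from its middle; origin under its middle
- palette_knife: loose palette knife lying flat at the left; origin under it
- bowl: loose steel bowl, 130 mm wide, 60 mm high, beyond the middle; origin under its middle
- squeeze_bottle: loose amber squeeze bottle with yellow cap, 56 mm wide, 160 mm high, at the right; origin under its middle
Things that resemble listed ones, but are neither listed nor needed, are in the scene too. Leave any purple look-alike of the part that bears brown_center alone.

How it is judged:
By the outcome, as a careful person would: the job done as asked, in the order asked, and still so for the second after the job is handed in, while the arm keeps its last pose, push and grip.
It also fails if it takes over 56 s, if anything falls off the work surface, if the arm or the gripper's body presses on something with over 40 N, if the wrist force passes 120 N, or if a joint passes its speed limit or range.

### The arm

A 6-joint arm with a two-finger parallel gripper is mounted at the origin on the work surface. World frame = base frame: x ahead of the robot, y to its left, z up, the work surface at z = 0. Lengths are in mm, angles in rad, forces in N, time in s.
With the tool pointing down it reaches from about 425 to 1125 mm from the base axis. Payload 14.9 kg.
Tool frame: the origin (TCP) lies between the finger pads; the fingertips stand 25 mm ahead of it and the grasp point (between the pads) lies 6 mm ahead of it; z points along the fingers, y is the line along which they close (so a half turn about z gives the same grasp; the last joint's range is limited). The gripper opens to 91 mm and grips with 3 to 60 N. Pads are 32 mm wide; open, the fingers measure 118 mm over their backs; the gripper's body (76 mm by 178 mm) begins 60 mm behind the grasp point.
Start: joints at [-1.196, 0.379, 1.734, -0, 1.028, -0.033], TCP at [277.611, -642.612, 238.932] pointing down, gripper open.
Joint ranges: [-2.77, 2.77], [-0.74, 2.19], [0, 2.66], [-1.06, 4.2], [0.31, 2.87], [-3.08, 3.08]. Speed limits (rad/s): [1.89, 1.89, 2.39, 3.14, 3.14, 3.14].

### API

Orientations are given as a rotation vector (axis times angle).
In Python, from bench import ctrl gives the robot as it stands.
- The arm moves only by the tool jog_arm, never from a script. Its argument "increments" is a list of rows, each an object with "dp": the shift along the world's x, y, z scaled (see below), a list of three; "rot": the turn, a rotation vector about the world's x, y, z scaled (see below), a list of three; "grip": the closure, from -1 (fully open) to 1 (shut), so that 0 is half open. In form: [{"dp": [x, y, z], "rot": [wx, wy, wz], "grip": grip}, ...]. A call has 1 to 8 rows; each row shifts and turns the commanded pose from where the row before left it; what a row does not reach is not made up. The controller multiplies each number of a shift by 15 cm and each number of a turn by 30 degrees. A row lasts 1/10 s, in which the tool goes at most 50 mm and 8.59 degrees, less where a joint would pass 70% of its speed; a pose out of reach is approached as far as the arm can. A call with a number of a shift or a turn outside -1 to 1 is refused whole. A call with a gripper value outside its range is refused whole. The fingers move at their own pace and stop on an object; the grip force is fixed at half the most. Time passes only in rows, so rows that do not move let the fingers close. It gives the time, the measured TCP pose, the force, the opening and the grip force at its end, in the units of the state.
- ctrl.observe(): the state, without advancing time (a new reading comes with each control period).
- ctrl.snapshot(name): name is "scene" or "side" or "wrist"; returns (picture, depth): 384x512x3 uint8, red, green, blue; 384x512 float32, mm along the optical axis (not along the pixel's ray), 0 where there is no reading.
- ctrl.get_calibration(name): a dict with "fovy" (degrees; the focal length in pixels is half the picture's height over the tangent of half this angle, whatever the lens; pixels are square), "cx", "cy" (the principal point, pixels), "distortion" ([k1, k2, p1, p2, k3] as OpenCV has them; the pictures are not rectified), "cam_to_world" (4x4, takes a point from camera to world coordinates). Camera axes: x right, y up, looking along -z (the intrinsics and any distortion apply to the point x, -y, -z); pixel columns grow to the right and rows downward; lengths in mm; the calibration is good to about 2 mm. A picture is of the moment at which its call begins: read the wrist's pose just before it. get_calibration takes no time and is no camera call; for the wrist camera it gives the pose at the moment of the call.
- ctrl.hand_in(): hands the job in; it is judged then, once.
The state is a dict: "time": time; "joints": joint angles; "qd": joint speeds; "joint_torque": joint torques, N m; "tool_pos": TCP position; "tool_rot": TCP orientation; "wrist_force": force on the tool from outside, world axes, zero at the start; "wrist_torque": the same for the moment, N m; "width": opening from 0.0 (shut) to 1.0 (fully open); "gripper_force": force on a finger pad.
Only numpy, scipy, OpenCV 4.12 (cv2) and the standard library are available. Lean on these libraries where they do the work, as an engineer would, in place of code of your own. Each camera call takes 0.05 s, during which the arm holds its last target. There are 200 camera calls.

## Working session

There is one attempt and no reset: what is moved stays moved. The work goes in short steps, Python scripts to look and compute and a tool call to move; the robot and the scene stay as the last step left them, time stands still between calls to the robot, and variables do not carry over. Pictures are saved under pics/ and viewed, at most 10 in all, crops included, and the job is handed in when it is done.

Besides the shell and the picture viewer there is one more tool, called after "Emit:" by a JSON object that holds its "method" and its "body", one argument or row to a line. jog_arm: Moves the arm, as the interface text tells. Shifts and turns lie within -1 to 1; 1 stands for 15 cm of shift or 30 degrees of turn. Its arguments: {"type":"object","properties":{"increments":{"type":"array","items":{"type":"object","properties":{"dp":{"type":"array","items":{"type":"number"}},"rot":{"type":"array","items":{"type":"number"}},"grip":{"type":"number"}}}}},"required":["increments"]}

```bash
ls; mkdir -p pics; cat > h.py <<'E'
import numpy as np, cv2
from bench import ctrl
def snap(n):
    c=ctrl.get_calibration(n); p,d=ctrl.snapshot(n); return p,d,c
def world(u,v,d,c):
    """pixel arrays+depth -> world"""
    f=192/np.tan(np.radians(c['fovy'])/2); K=np.array([[f,0,c['cx']],[0,f,c['cy']],[0,0,1.]])
    n=cv2.undistortPoints(np.stack([u,v],-1).astype(float).reshape(-1,1,2),K,np.array(c['distortion'],float)).reshape(-1,2)
    d=np.asarray(d,float).reshape(-1)
    P=np.stack([n[:,0]*d,-n[:,1]*d,-d,np.ones_like(d)],-1)
    return (P@np.array(c['cam_to_world']).T)[:,:3]
def onplane(u,v,z,c):
    o=np.array(c['cam_to_world'])[:3,3]; p=world(np.array([u]),np.array([v]),[1000.],c)[0]
    return o+(p-o)*(z-o[2])/(p[2]-o[2])
E
python3 - <<'E'
from h import *
for n in("scene","side"):
    p,d,c=snap(n); cv2.imwrite(f"pics/{n}0.png",p[:,:,::-1]); np.savez(f"{n}0.npz",p=p,d=d)
    print(n,c['fovy'],c['distortion'],np.array(c['cam_to_world']).round(2).tolist(),(d==0).mean())
print(ctrl.observe())
E
```

```text
pics
scene 42.18746751499343 [-0.21686704  0.          0.          0.          0.        ] [[0.48, -0.52, 0.71, 1377.83], [0.88, 0.27, -0.39, -503.68], [0.01, 0.81, 0.59, 819.35], [0.0, 0.0, 0.0, 1.0]] 0.004150390625
side 49.9187707804649 [-0.09080169  0.          0.          0.          0.        ] [[-0.91, 0.22, -0.34, 242.02], [-0.4, -0.49, 0.77, 698.08], [0.0, 0.84, 0.54, 663.98], [0.0, 0.0, 0.0, 1.0]] 0.003692626953125
{'time': 0.1, 'joints': array([-1.19629015e+00,  3.79355039e-01,  1.73470549e+00,  2.79218213e-06,
        1.02847296e+00, -3.32759368e-02]), 'qd': array([-9.62797363e-04, -1.39677030e-03, -1.69693242e-03,  8.73729405e-04,
       -6.33181254e-05,  1.19049473e-03]), 'joint_torque': array([-9.02408356e-04, -7.65044832e+01, -4.35294986e+01,  6.51485380e-02,
        3.98896623e-02, -1.97104174e-05]), 'tool_pos': array([ 277.49739361, -642.30366722,  238.36295293]), 'tool_rot': array([-3.07561019e+00, -6.35923765e-01,  2.47149195e-04]), 'wrist_force': array([-0.99702047,  0.48212624, -0.17452574]), 'wrist_torque': array([ 0.04894156, -0.02415615,  0.01799011]), 'gripper_force': 0.0, 'width': 0.996053995146435}
```

View pics/scene0.png

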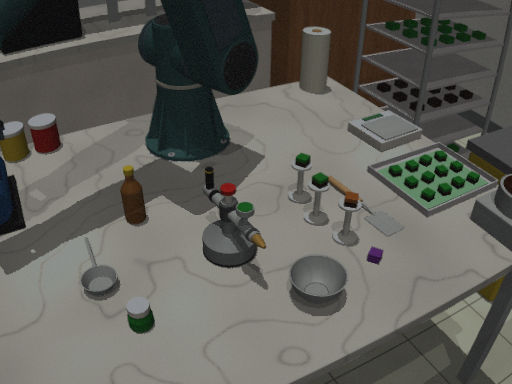

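View pics/side0.png

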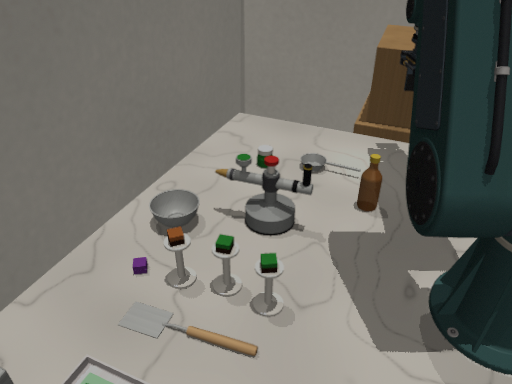

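The scene view shows the brown praline at about (352,199), greens at (320,181) and (303,160), the red button at (228,189), the stem at (209,180) and the nozzle at (262,241). In the side view they are at brown (176,237), button (271,161) and stem (307,172). A purple cube lies on the bench.

```bash
cat > m.py <<'E'
from h import *
def blob(p,d,c,cond,box,name):
    h=cv2.cvtColor(p,cv2.COLOR_RGB2HSV).astype(int); x0,y0,x1,y1=box
    m=np.zeros(p.shape[:2],bool); m[y0:y1,x0:x1]=cond(h[...,0],h[...,1],h[...,2])[y0:y1,x0:x1]; m&=d>0
    v,u=np.nonzero(m); 
    if len(u)==0: print(name,'none'); return None
    W=world(u,v,d[v,u],c); q=np.percentile(W,[3,50,97],axis=0)
    print(name,len(u),'px',u.mean().round(),v.mean().round(),'lo/med/hi',q.round(0).tolist()); return W
red=lambda h,s,v:((h<6)|(h>174))&(s>150)&(v>70)
brn=lambda h,s,v:(h>=4)&(h<18)&(s>120)&(v>60)
grn=lambda h,s,v:(h>45)&(h<75)&(s>120)&(v>40)
yel=lambda h,s,v:(h>18)&(h<35)&(s>100)&(v>60)
E
python3 - <<'E'
from m import *
B={'scene':dict(red=(210,175,245,210),brn=(338,188,365,205),nozz=(245,225,272,252),yel=(200,160,218,190),g1=(308,170,332,192),g2=(292,150,314,170)),
'side':dict(red=(258,150,285,172),brn=(160,222,192,245),nozz=(210,163,235,182),yel=(298,158,316,190),g1=(212,232,240,252),g2=(255,250,283,270))}
F=dict(red=red,brn=brn,nozz=lambda h,s,v:(h>8)&(h<25)&(s>110)&(v>60),yel=yel,g1=grn,g2=grn)
for n in B:
    z=np.load(n+'0.npz'); c=ctrl.get_calibration(n)
    for k,b in B[n].items():
        W=blob(z['p'],z['d'],c,F[k],b,n+' '+k)
E
```

```text
scene red 120 px 228.0 188.0 lo/med/hi [[542.0, -130.0, 182.0], [558.0, -116.0, 186.0], [571.0, -101.0, 188.0]]
scene brn 110 px 351.0 196.0 lo/med/hi [[511.0, 146.0, 19.0], [655.0, 161.0, 132.0], [670.0, 274.0, 135.0]]
scene nozz 115 px 258.0 240.0 lo/med/hi [[670.0, -116.0, 120.0], [685.0, -109.0, 127.0], [703.0, -101.0, 132.0]]
scene yel 12 px 209.0 171.0 lo/med/hi [[464.0, -131.0, 179.0], [472.0, -124.0, 181.0], [475.0, -113.0, 185.0]]
scene g1 97 px 320.0 178.0 lo/med/hi [[539.0, 129.0, 125.0], [555.0, 140.0, 132.0], [567.0, 156.0, 135.0]]
scene g2 82 px 302.0 158.0 lo/med/hi [[441.0, 141.0, 123.0], [454.0, 152.0, 132.0], [468.0, 170.0, 135.0]]
side red 113 px 271.0 160.0 lo/med/hi [[541.0, -128.0, 177.0], [554.0, -109.0, 185.0], [569.0, -97.0, 187.0]]
side brn 181 px 175.0 233.0 lo/med/hi [[638.0, 26.0, 18.0], [653.0, 167.0, 132.0], [746.0, 181.0, 135.0]]
side nozz 54 px 222.0 172.0 lo/med/hi [[673.0, -110.0, 119.0], [684.0, -101.0, 126.0], [702.0, -96.0, 131.0]]
side yel 18 px 307.0 168.0 lo/med/hi [[458.0, -124.0, 177.0], [466.0, -114.0, 182.0], [476.0, -110.0, 184.0]]
side g1 189 px 224.0 242.0 lo/med/hi [[536.0, 130.0, 124.0], [550.0, 148.0, 132.0], [565.0, 159.0, 133.0]]
side g2 211 px 268.0 260.0 lo/med/hi [[435.0, 144.0, 123.0], [449.0, 163.0, 132.0], [465.0, 174.0, 135.0]]
```

Emit:
{"method": "jog_arm", "body": {
  "increments": [
    {"dp": [0, 0, 0.2], "rot": [0, 0, 0], "grip": -1},
    {"dp": [0.1, 0.25, 0.1], "rot": [0, 0, 0], "grip": -1},
    {"dp": [0.1, 0.25, 0.1], "rot": [0, 0, 0], "grip": -1},
    {"dp": [0.1, 0.25, 0], "rot": [0, 0, 0], "grip": -1},
    {"dp": [0.1, 0.25, 0], "rot": [0, 0, 0], "grip": -1},
    {"dp": [0.1, 0.25, 0], "rot": [0, 0, 0], "grip": -1},
    {"dp": [0.1, 0.25, 0], "rot": [0, 0, 0], "grip": -1},
    {"dp": [0.1, 0.25, 0], "rot": [0, 0, 0], "grip": -1}
  ]
}}

```text
time: 0.9
tool_pos: [382.8, -378.5, 298.7]
tool_rot: [-3.076, -0.636, 0.0]
wrist_force: [1.1, 0.5, 0.3]
width: 0.999
gripper_force: 0.0
```

Emit:
{"method": "jog_arm", "body": {
  "increments": [
    {"dp": [0.1, 0.25, 0], "rot": [0, 0, 0], "grip": -1},
    {"dp": [0.1, 0.25, 0], "rot": [0, 0, 0], "grip": -1},
    {"dp": [0.1, 0.25, 0], "rot": [0, 0, 0], "grip": -1},
    {"dp": [0.1, 0.25, 0], "rot": [0, 0, 0], "grip": -1},
    {"dp": [0, 0, 0], "rot": [0, 0, 0], "grip": -1},
    {"dp": [0, 0, 0], "rot": [0, 0, 0], "grip": -1}
  ]
}}

```text
time: 1.5
tool_pos: [442.7, -229.6, 298.9]
tool_rot: [3.076, 0.639, -0.0]
wrist_force: [-0.2, -0.4, -0.0]
width: 1.001
gripper_force: 0.0
```

```bash
python3 - <<'E'
from m import *
s=ctrl.observe(); print(s['tool_pos'],s['tool_rot'],s['wrist_force'])
p,d,c=snap("wrist"); cv2.imwrite("pics/w1.png",p[:,:,::-1]); np.savez("w1.npz",p=p,d=d,M=c['cam_to_world'])
print(np.array(c['cam_to_world']).round(2).tolist())
a=(0,0,512,384)
for n,f in dict(red=red,yel=yel,grn=grn).items(): blob(p,d,c,f,a,n)
E
```

```text
[ 442.72001592 -229.60226759  298.86736873] [ 3.07584591e+00  6.39075525e-01 -2.68416617e-04] [-0.22476561 -0.36225239 -0.02492787]
[[0.4, 0.89, 0.23, 506.47], [-0.92, 0.39, 0.1, -201.01], [-0.0, -0.25, 0.97, 445.19], [0.0, 0.0, 0.0, 1.0]]
red 1404 px 188.0 18.0 lo/med/hi [[540.0, -131.0, 183.0], [554.0, -116.0, 186.0], [568.0, -100.0, 187.0]]
yel 4954 px 339.0 283.0 lo/med/hi [[339.0, -282.0, 159.0], [476.0, -250.0, 380.0], [494.0, -170.0, 384.0]]
grn 480 px 423.0 55.0 lo/med/hi [[656.0, -394.0, 14.0], [665.0, -366.0, 32.0], [694.0, -358.0, 39.0]]
```

View pics/w1.png

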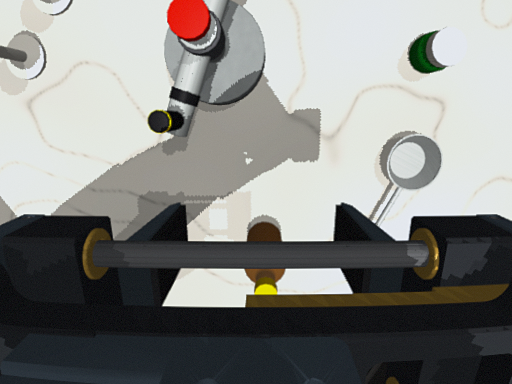

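The wrist view shows the stem top at about (159,121), the red button at (188,18), and the amber bottle below the gripper at (265,285).

```bash
python3 - <<'E'
from m import *
z=np.load("w1.npz"); p,d=z['p'],z['d']; c=ctrl.get_calibration("wrist"); c['cam_to_world']=z['M']
a=(135,100,185,140)
blob(p,d,c,lambda h,s,v:yel(h,s,v),a,'band')
v,u=np.mgrid[100:140,140:185]; W=world(u.ravel(),v.ravel(),d[v,u].ravel(),c); W=W[(W[:,2]>178)]
print('top',len(W),W.min(0),W.mean(0),W.max(0))
blob(p,d,c,yel,(250,278,285,294),'cap')
print(onplane(159,121,185,c))
E
```

```text
band 109 px 163.0 121.0 lo/med/hi [[456.0, -132.0, 180.0], [469.0, -127.0, 183.0], [476.0, -112.0, 186.0]]
top 481 [ 455.4722861  -201.0128629   178.41347641] [ 467.20639483 -123.62279566  189.11623741] [ 506.47002986 -111.22481222  445.1904882 ]
cap 320 px 265.0 286.0 lo/med/hi [[330.0, -291.0, 146.0], [339.0, -279.0, 159.0], [345.0, -271.0, 161.0]]
[ 466.52529029 -121.97108433  185.        ]
```

Emit:
{"method": "jog_arm", "body": {
  "increments": [
    {"dp": [0.053, 0.24, 0], "rot": [0, 0, 0], "grip": -1},
    {"dp": [0.053, 0.24, 0], "rot": [0, 0, 0], "grip": -1},
    {"dp": [0.053, 0.24, -0.13], "rot": [0, 0, 0], "grip": -1},
    {"dp": [0, 0, -0.2], "rot": [0, 0, 0], "grip": -1},
    {"dp": [0, 0, -0.2], "rot": [0, 0, 0], "grip": -1},
    {"dp": [0, 0, -0.15], "rot": [0, 0, 0], "grip": -0.5},
    {"dp": [0, 0, -0.15], "rot": [0, 0, 0], "grip": -0.4},
    {"dp": [0, 0, 0], "rot": [0, 0, 0], "grip": -0.4}
  ]
}}

```text
time: 2.35
tool_pos: [464.8, -122.7, 172.0]
tool_rot: [-3.075, -0.633, 0.006]
wrist_force: [-0.3, 0.4, 0.8]
width: 0.768
gripper_force: 0.0
```

Emit:
{"method": "jog_arm", "body": {
  "increments": [
    {"dp": [0, 0, 0], "rot": [0, 0, 0], "grip": 1},
    {"dp": [0, 0, 0], "rot": [0, 0, 0], "grip": 1},
    {"dp": [0, 0, 0], "rot": [0, 0, 0], "grip": 1},
    {"dp": [0, 0, 0], "rot": [0, 0, 0], "grip": 1},
    {"dp": [0, 0, 0], "rot": [0, 0, 0], "grip": 1},
    {"dp": [0, 0, 0], "rot": [0, 0, 0], "grip": 1}
  ]
}}

```text
time: 2.95
tool_pos: [466.6, -122.1, 174.7]
tool_rot: [3.076, 0.636, 0.001]
wrist_force: [0.4, 0.0, -0.7]
width: 0.242
gripper_force: 0.0
```

Emit:
{"method": "jog_arm", "body": {
  "increments": [
    {"dp": [0, 0, 0], "rot": [0, 0, 0], "grip": 1},
    {"dp": [0, 0, 0], "rot": [0, 0, 0], "grip": 1},
    {"dp": [0.008, -0.053, 0], "rot": [0, 0, 0], "grip": 1},
    {"dp": [0.011, -0.052, 0], "rot": [0, 0, 0], "grip": 1},
    {"dp": [0.016, -0.05, 0], "rot": [0, 0, 0], "grip": 1},
    {"dp": [0.019, -0.048, 0], "rot": [0, 0, 0], "grip": 1},
    {"dp": [0.025, -0.046, 0], "rot": [0, 0, 0], "grip": 1},
    {"dp": [0.028, -0.045, 0], "rot": [0, 0, 0], "grip": 1}
  ]
}}

```text
time: 3.75
tool_pos: [482.1, -166.2, 174.4]
tool_rot: [-3.075, -0.637, 0.002]
wrist_force: [-2.9, 5.2, 6.4]
width: 0.211
gripper_force: 30.0
```

Emit:
{"method": "jog_arm", "body": {
  "increments": [
    {"dp": [0.032, -0.041, 0], "rot": [0, 0, 0], "grip": 1},
    {"dp": [0.035, -0.039, 0], "rot": [0, 0, 0], "grip": 1},
    {"dp": [0.039, -0.035, 0], "rot": [0, 0, 0], "grip": 1},
    {"dp": [0.041, -0.032, 0], "rot": [0, 0, 0], "grip": 1},
    {"dp": [0.044, -0.028, 0], "rot": [0, 0, 0], "grip": 1},
    {"dp": [0.047, -0.025, 0], "rot": [0, 0, 0], "grip": 1},
    {"dp": [0.053, -0.021, 0], "rot": [0, 0, 0], "grip": 1},
    {"dp": [0, 0, 0], "rot": [0, 0, 0], "grip": 1}
  ]
}}

```text
time: 4.55
tool_pos: [526.6, -199.6, 174.4]
tool_rot: [-3.076, -0.637, 0.0]
wrist_force: [-0.6, -0.6, 3.7]
width: 0.213
gripper_force: 30.0
```

Emit:
{"method": "jog_arm", "body": {
  "increments": [
    {"dp": [0, 0, 0], "rot": [0, 0, 0], "grip": 1},
    {"dp": [0, 0, 0], "rot": [0, 0, 0], "grip": 1}
  ]
}}

```text
time: 4.75
tool_pos: [526.0, -199.4, 174.4]
tool_rot: [3.076, 0.636, 0.0]
wrist_force: [-0.0, -1.0, 1.5]
width: 0.212
gripper_force: 30.0
```

```bash
python3 - <<'E'
from m import *
ims=[]
for n in("scene","side"):
    p,d,c=snap(n); ims.append(p); np.savez(f"{n}1.npz",p=p,d=d)
cv2.imwrite("pics/both1.png",cv2.resize(np.hstack(ims),(800,300),interpolation=cv2.INTER_AREA)[:,:,::-1])
E
```

```text
(no output)
```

View pics/both1.png

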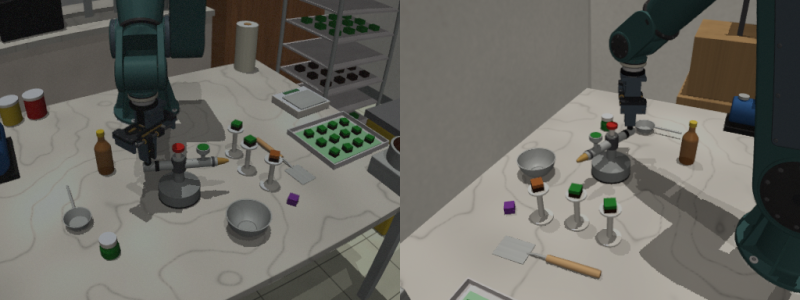

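The views show the nozzle (scene about (292,205), side about (233,200) in full-size pixels) now pointing roughly at the brown praline. I'll measure it precisely.

```bash
cat > ang.py <<'E'
from m import *
def fits(n,p,d,c,B):
    R={}
    F=dict(red=red,brn=brn,nozz=lambda h,s,v:(h>8)&(h<25)&(s>110)&(v>60),grn=grn)
    for k,b in B.items():
        W=blob(p,d,c,F[k],b,n+' '+k); R[k]=W
    r=R['red']; r=r[r[:,2]>183] if (r[:,2]>183).sum()>20 else r
    t=R['brn']; t=t[(t[:,2]>129)&(t[:,2]<140)]
    q=R['nozz']; q=q[(q[:,2]>105)&(q[:,2]<140)]
    mid=lambda a:(np.percentile(a,2,axis=0)+np.percentile(a,98,axis=0))[:2]/2
    P,T=mid(r),mid(t); u=(T-P)/np.linalg.norm(T-P); s=(q[:,:2]-P)@u; l=(q[:,:2]-P)@[-u[1],u[0]]
    print(n,'P',P.round(1),'T',T.round(1),'deg',np.degrees(np.arctan2(u[1],u[0])).round(2))
    for a in range(90,160,10):
        k=(s>=a)&(s<a+10)
        if k.sum()>2: print('  s',a,k.sum(),'lat',l[k].min().round(1),l[k].max().round(1),'z',q[k,2].max().round(0))
E
python3 - <<'E'
from ang import *
B={'scene':dict(red=(215,180,245,205),brn=(338,188,365,205),nozz=(262,190,300,218)),'side':dict(red=(258,150,285,172),brn=(160,222,192,245),nozz=(220,185,260,215))}
for n in B:
    z=np.load(n+'1.npz'); fits(n,z['p'],z['d'],ctrl.get_calibration(n),B[n])
E
```

```text
scene red 128 px 228.0 188.0 lo/med/hi [[541.0, -129.0, 179.0], [558.0, -117.0, 185.0], [572.0, -101.0, 188.0]]
scene brn 115 px 351.0 196.0 lo/med/hi [[529.0, 146.0, 18.0], [656.0, 161.0, 132.0], [672.0, 269.0, 135.0]]
scene nozz 82 px 284.0 205.0 lo/med/hi [[597.0, -7.0, 119.0], [606.0, 4.0, 126.0], [612.0, 20.0, 132.0]]
scene P [ 556.6 -114.7] T [655.1 162.1] deg 70.41
  s 110 13 lat -12.8 -0.9 z 133.0
  s 120 32 lat -13.3 2.6 z 134.0
  s 130 25 lat -10.1 5.5 z 131.0
  s 140 12 lat -9.1 -2.0 z 129.0
side red 112 px 271.0 160.0 lo/med/hi [[541.0, -129.0, 177.0], [554.0, -108.0, 185.0], [569.0, -96.0, 186.0]]
side brn 182 px 175.0 233.0 lo/med/hi [[638.0, 26.0, 17.0], [653.0, 166.0, 132.0], [747.0, 181.0, 135.0]]
side nozz 99 px 234.0 202.0 lo/med/hi [[588.0, -5.0, 118.0], [597.0, 7.0, 126.0], [608.0, 23.0, 132.0]]
side P [ 556.2 -112.7] T [655.2 163.5] deg 70.28
  s 110 28 lat -8.0 8.6 z 133.0
  s 120 32 lat -7.6 7.4 z 133.0
  s 130 27 lat -5.7 6.9 z 130.0
  s 140 12 lat -5.2 3.6 z 128.0
```

Emit:
{"method": "jog_arm", "body": {
  "increments": [
    {"dp": [0, 0, 0], "rot": [0, 0, 0], "grip": 0.2},
    {"dp": [0, 0, 0], "rot": [0, 0, 0], "grip": 0.0},
    {"dp": [0, 0, 0], "rot": [0, 0, 0], "grip": 0.0},
    {"dp": [0, 0, 0], "rot": [0, 0, 0], "grip": 0.0},
    {"dp": [0, 0, 0.1], "rot": [0, 0, 0], "grip": 0.0},
    {"dp": [0, 0, 0.27], "rot": [0, 0, 0], "grip": 0.0},
    {"dp": [0, 0, 0.27], "rot": [0, 0, 0], "grip": 0.0},
    {"dp": [0, 0, 0.26], "rot": [0, 0, 0], "grip": 0.0}
  ]
}}

```text
time: 5.65
tool_pos: [526.1, -199.3, 312.3]
tool_rot: [3.076, 0.636, 0.001]
wrist_force: [0.1, 0.0, -0.5]
width: 0.501
gripper_force: 0.0
```

Emit:
{"method": "jog_arm", "body": {
  "increments": [
    {"dp": [0.11, 0.26, 0], "rot": [0, 0, 0], "grip": 1},
    {"dp": [0.11, 0.26, 0], "rot": [0, 0, 0], "grip": 1},
    {"dp": [0.1, 0.27, 0], "rot": [0, 0, 0], "grip": 1},
    {"dp": [0, 0, 0], "rot": [0, 0, 0], "grip": 1},
    {"dp": [0, 0, 0], "rot": [0, 0, 0], "grip": 1},
    {"dp": [0, 0, 0], "rot": [0, 0, 0], "grip": 1}
  ]
}}

```text
time: 6.25
tool_pos: [573.9, -81.4, 310.0]
tool_rot: [3.076, 0.636, 0.0]
wrist_force: [-0.1, 0.4, 0.6]
width: 0.018
gripper_force: 0.0
```

```bash
python3 - <<'E'
from m import *
s=ctrl.observe(); print(s['tool_pos'],s['width'])
p,d,c=snap("wrist"); cv2.imwrite("pics/w2.png",p[:,:,::-1]); np.savez("w2.npz",p=p,d=d,M=c['cam_to_world'])
for n in("scene","side"):
    p,d,c=snap(n); np.savez(f"{n}2.npz",p=p,d=d)
from ang import *
B={'scene':dict(red=(215,180,245,205),brn=(338,188,365,205),nozz=(262,190,300,218)),'side':dict(red=(258,150,285,172),brn=(160,222,192,245),nozz=(220,185,260,215))}
for n in B:
    z=np.load(n+'2.npz'); fits(n,z['p'],z['d'],ctrl.get_calibration(n),B[n])
E
```

```text
[573.92484849 -81.40814069 309.95659142] 0.018098925377937156
scene red 73 px 225.0 190.0 lo/med/hi [[542.0, -131.0, 176.0], [562.0, -124.0, 185.0], [572.0, -117.0, 187.0]]
scene brn 117 px 351.0 196.0 lo/med/hi [[573.0, 145.0, 70.0], [656.0, 161.0, 132.0], [673.0, 227.0, 135.0]]
scene nozz 83 px 284.0 205.0 lo/med/hi [[596.0, -9.0, 118.0], [606.0, 4.0, 126.0], [610.0, 21.0, 132.0]]
scene P [ 555.9 -123.9] T [654.6 161.6] deg 70.92
  s 120 18 lat -12.7 2.3 z 133.0
  s 130 35 lat -8.9 5.2 z 132.0
  s 140 19 lat -9.2 3.7 z 132.0
  s 150 11 lat -5.1 2.9 z 128.0
side red 107 px 271.0 160.0 lo/med/hi [[541.0, -129.0, 178.0], [554.0, -109.0, 185.0], [568.0, -97.0, 186.0]]
side brn 181 px 175.0 233.0 lo/med/hi [[638.0, 25.0, 18.0], [653.0, 166.0, 132.0], [747.0, 181.0, 135.0]]
side nozz 99 px 234.0 202.0 lo/med/hi [[588.0, -5.0, 118.0], [597.0, 7.0, 126.0], [607.0, 24.0, 132.0]]
side P [ 555.1 -113.2] T [655.1 164.6] deg 70.21
  s 110 25 lat -8.8 8.4 z 133.0
  s 120 31 lat -6.0 7.5 z 133.0
  s 130 27 lat -4.6 6.1 z 130.0
  s 140 16 lat -5.1 3.0 z 128.0
```

View pics/w2.png

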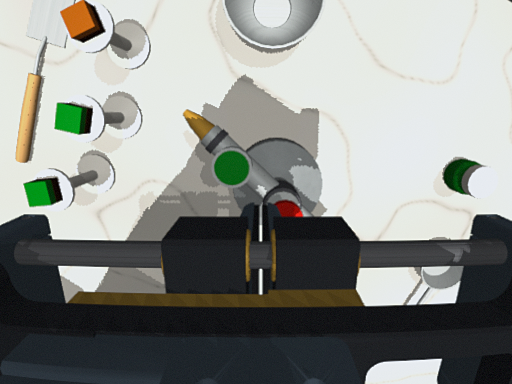

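The wrist view shows the nozzle tip at about (186,112), the cup centre at (232,168), the brown praline at (82,20) and the button at (290,208).

```bash
python3 - <<'E'
from m import *
z=np.load("w2.npz"); p,d=z['p'],z['d']; c=ctrl.get_calibration("wrist"); c['cam_to_world']=z['M']
mid=lambda a:((np.percentile(a,1,axis=0)+np.percentile(a,99,axis=0))/2).round(1)
t=blob(p,d,c,brn,(50,0,110,50),'brn'); t=t[t[:,2]>128]; T=mid(t)
g=blob(p,d,c,grn,(205,140,260,195),'cup'); G=mid(g)
h=cv2.cvtColor(p,cv2.COLOR_RGB2HSV).astype(int); m=np.zeros(d.shape,np.uint8)
m[100:150,175:222]=((h[...,0]>8)&(h[...,0]<28)&(h[...,1]>90)&(h[...,2]>50))[100:150,175:222]
v,u=np.nonzero(m); W=np.array([onplane(a,b,120,c) for a,b in zip(u,v)])
P=np.array([555.8,-113.7]); e=(T[:2]-P)/np.linalg.norm(T[:2]-P); n=np.array([-e[1],e[0]])
print('T',T,'cup',G,'dir',np.degrees(np.arctan2(e[1],e[0])),'cup s,l',(G[:2]-P)@e,(G[:2]-P)@n)
s=(W[:,:2]-P)@e; l=(W[:,:2]-P)@n
for a in range(90,170,8):
    k=(s>=a)&(s<a+8)
    if k.sum()>3: print(a,k.sum(),l[k].min().round(1),l[k].max().round(1),((l[k].min()+l[k].max())/2).round(1))
E
```

```text
brn 856 px 78.0 19.0 lo/med/hi [[639.0, 145.0, 126.0], [655.0, 161.0, 133.0], [671.0, 178.0, 134.0]]
cup 910 px 231.0 168.0 lo/med/hi [[567.0, -61.0, 176.0], [581.0, -47.0, 177.0], [595.0, -33.0, 178.0]]
T [654.9 162.3 131.8] cup [580.7 -47.  177.1] dir 70.24891975174528 cup s,l 71.19058338079549 -0.8948954698794098
114 118 -12.0 10.0 -1.0
122 123 -11.4 8.0 -1.7
130 106 -10.2 6.7 -1.7
138 72 -8.2 4.7 -1.7
146 21 -5.3 1.9 -1.7
```

The aim agrees to within about 0.7° across all the views, so I'll press next. I'll hover about 5 mm above the button first.

Emit:
{"method": "jog_arm", "body": {
  "increments": [
    {"dp": [-0.122, -0.217, 0], "rot": [0, 0, 0], "grip": 1},
    {"dp": [0, 0, -0.2], "rot": [0, 0, 0], "grip": 1},
    {"dp": [0, 0, -0.2], "rot": [0, 0, 0], "grip": 1},
    {"dp": [0, 0, -0.15], "rot": [0, 0, 0], "grip": 1},
    {"dp": [0, 0, -0.08], "rot": [0, 0, 0], "grip": 1},
    {"dp": [0, 0, 0], "rot": [0, 0, 0], "grip": 1},
    {"dp": [0, 0, 0], "rot": [0, 0, 0], "grip": 1},
    {"dp": [0, 0, 0], "rot": [0, 0, 0], "grip": 1}
  ]
}}

```text
time: 7.2
tool_pos: [556.5, -113.7, 216.2]
tool_rot: [3.076, 0.636, 0.003]
wrist_force: [0.1, 0.3, 0.9]
width: 0.004
gripper_force: 0.0
```

Emit:
{"method": "jog_arm", "body": {
  "increments": [
    {"dp": [-0.003, 0, -0.02], "rot": [0, 0, 0], "grip": 1},
    {"dp": [0, 0, -0.02], "rot": [0, 0, 0], "grip": 1},
    {"dp": [0, 0, -0.02], "rot": [0, 0, 0], "grip": 1},
    {"dp": [0, 0, -0.02], "rot": [0, 0, 0], "grip": 1},
    {"dp": [0, 0, 0], "rot": [0, 0, 0], "grip": 1},
    {"dp": [0, 0, 0], "rot": [0, 0, 0], "grip": 1},
    {"dp": [0, 0, 0], "rot": [0, 0, 0], "grip": 1},
    {"dp": [0, 0, 0], "rot": [0, 0, 0], "grip": 1}
  ]
}}

```text
time: 8.0
tool_pos: [555.7, -113.5, 203.2]
tool_rot: [3.076, 0.636, 0.001]
wrist_force: [1.9, -0.4, 4.6]
width: 0.007
gripper_force: 2.4
```

Emit:
{"method": "jog_arm", "body": {
  "increments": [
    {"dp": [0, 0, -0.01], "rot": [0, 0, 0], "grip": 1},
    {"dp": [0, 0, -0.011], "rot": [0, 0, 0], "grip": 1},
    {"dp": [0, 0, 0], "rot": [0, 0, 0], "grip": 1},
    {"dp": [0, 0, 0], "rot": [0, 0, 0], "grip": 1},
    {"dp": [0, 0, 0], "rot": [0, 0, 0], "grip": 1},
    {"dp": [0, 0, 0], "rot": [0, 0, 0], "grip": 1}
  ]
}}

```text
time: 8.6
tool_pos: [555.7, -113.5, 200.1]
tool_rot: [3.076, 0.636, 0.001]
wrist_force: [2.6, -0.3, 5.5]
width: 0.006
gripper_force: 2.9
```

```bash
python3 - <<'E'
from ang import *
F=[]
ims=[]
B={'scene':dict(red=(215,180,245,205),brn=(338,188,365,205),nozz=(262,190,300,218)),'side':dict(red=(258,150,285,175),brn=(160,222,192,245),nozz=(220,185,260,215))}
for n in B:
    p,d,c=snap(n); ims.append(p); fits(n,p,d,c,B[n]); s=ctrl.observe(); F.append(s['wrist_force'])
for i in range(6): ctrl.snapshot("side"); F.append(ctrl.observe()['wrist_force'])
print(s['tool_pos'],np.mean(F,0),np.std(F,0))
cv2.imwrite("pics/both3.png",cv2.resize(np.hstack([i[110:300,130:400] for i in ims]),(800,281))[:,:,::-1])
E
```

```text
scene red 24 px 228.0 195.0 lo/med/hi [[546.0, -129.0, 168.0], [570.0, -119.0, 174.0], [575.0, -113.0, 177.0]]
scene brn 124 px 351.0 196.0 lo/med/hi [[503.0, 146.0, 17.0], [655.0, 162.0, 132.0], [672.0, 275.0, 135.0]]
scene nozz 84 px 284.0 205.0 lo/med/hi [[598.0, -8.0, 118.0], [606.0, 4.0, 126.0], [610.0, 21.0, 133.0]]
scene P [ 560.5 -120.9] T [652.8 162.4] deg 71.95
  s 120 32 lat -10.4 3.3 z 133.0
  s 130 31 lat -8.2 4.6 z 132.0
  s 140 18 lat -8.4 3.2 z 129.0
  s 150 3 lat -3.0 4.1 z 124.0
side red 52 px 271.0 167.0 lo/med/hi [[540.0, -112.0, 166.0], [549.0, -101.0, 172.0], [564.0, -97.0, 176.0]]
side brn 183 px 175.0 233.0 lo/med/hi [[639.0, 26.0, 18.0], [653.0, 166.0, 132.0], [746.0, 181.0, 135.0]]
side nozz 100 px 234.0 202.0 lo/med/hi [[588.0, -6.0, 119.0], [598.0, 8.0, 126.0], [608.0, 23.0, 132.0]]
side P [ 552.8 -104.2] T [655.1 163.8] deg 69.1
  s 100 16 lat -10.2 6.3 z 132.0
  s 110 33 lat -9.0 5.7 z 133.0
  s 120 29 lat -9.9 3.0 z 132.0
  s 130 22 lat -9.7 0.8 z 129.0
[ 555.68230606 -113.4699069   200.02060765] [ 2.23975615 -0.2138373   5.73412577] [0.54613297 0.45131947 0.34994381]
```

View pics/both3.png

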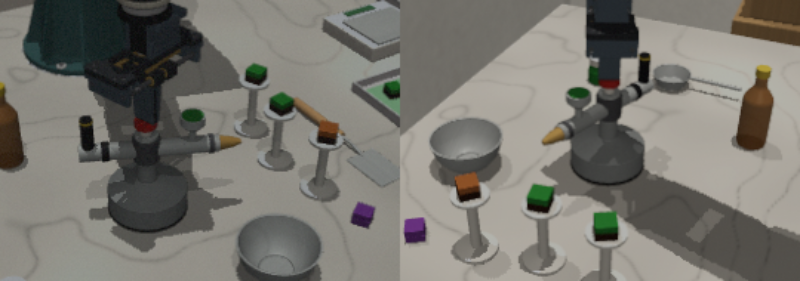

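The fingers hold the red button half-way down (top about 175 mm, 5.7 N). The nozzle at (240,141) in the left view and (548,138) in the right view hasn't moved and still points at the brown praline.

```bash
python3 -c "
from bench import ctrl
print(ctrl.hand_in())"
```

```text
the job is handed in; nothing more can be done
None
```

I handed the job in with the nozzle pointing at the brown praline (within about 0.7° by my measurements) and the fingers holding the red button half-way down (about 10 mm, 5.7 N); the hand-in gave no verdict.

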